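# Close the open fuse carrier and hold the test pen on its outlet terminal

## Robot

A 7-joint arm with a two-finger parallel gripper is mounted at the origin on the work surface. World frame = base frame: x ahead of the robot, y to its left, z up, the work surface at z = 0. Lengths are in m, angles in rad, forces in N, time in s.
With the tool pointing down it reaches from about 0.4 to 0.85 m from the base axis. Payload 10.4 kg.
Tool frame: the origin (TCP) lies where the fingers leave the gripper's body, on its centre line; the fingertips stand 73 mm ahead of it and the grasp point (between the pads) lies 54 mm ahead of it; z points along the fingers, y is the direction in which the jaws open and shut (so a half turn about z gives the same grasp; the last joint's range is limited). The gripper opens to 85 mm and grips with 20 to 120 N. Pads are 22 mm wide; open, the fingers measure 114 mm over their backs; the gripper's body (76 mm by 85 mm) begins 54 mm behind the grasp point. The pads swing forward as they close: fully open they stand 13 mm farther back than shut.
Start: joints at [1.31, 0.332, -0.065, 1.46, 0.022, 1.35, -0.088], TCP at [0.147, -0.607, 0.304] pointing down, gripper open.
Joint ranges: [-2.6, 2.6], [-0.5, 2.12], [-1.47, 1.34], [0.16, 2.42], [-1.27, 4.41], [0.06, 2.06], [-2.6, 2.6]. Speed limits (rad/s): [2.22, 2.22, 2.79, 2.79, 3.14, 3.14, 3.14].

## Interface

Orientations are given as a rotation vector (axis times angle).
In Python, from rig import observe, vision, env gives the robot as it stands.
- The arm moves only by the tool move_arm, never from a script. Its argument "moves" is a list of rows, each a list of 7 numbers: the shift along the tool's x, y, z in units of 0.25 m (1.0 is 0.25 m), then the turn, a rotation vector about the tool's x, y, z in units of 90 degrees (1.0 is 90 degrees), then the opening, from 0 (shut) to 1 (fully open). In form: [[x, y, z, ax, ay, az, gripper], ...]. A call has 1 to 10 rows; each row shifts and turns the commanded pose from where the row before left it, along the tool's axes as they then stand; what a row does not reach is not made up. A row lasts 1/10 s, in which the tool goes at most 50 mm and 8.59 degrees, less where a joint would pass 70% of its speed; a pose out of reach is approached as far as the arm can. A call with a number of a shift or a turn outside -1 to 1 is refused whole. A call with a gripper value outside its range is refused whole. The fingers move at their own pace and stop on an object; "squeeze" is the grip in N (left out, the last holds). Time passes only in rows, so rows that do not move let the fingers close. It gives the time, the measured TCP pose, the force and the opening at its end, in the units of the state.
- observe(): the state, without advancing time (a new reading comes with each control period).
- vision.camera(name): name is "scene" or "top"; returns the picture (384x512x3 uint8, red, green, blue); there is no depth.
- vision.camera_info(name): a dict with "fx", "fy", "cx", "cy" (pixels), "dist" ([k1, k2, p1, p2, k3] as OpenCV has them; the pictures are not rectified), "extrinsics" (4x4, takes a point from camera to world coordinates). Camera axes: x right, y down, z forward; pixel columns grow to the right and rows downward; lengths in m; the calibration is good to about 2 mm. A picture is of the moment at which its call begins. camera_info takes no time and is no camera call.
- env.job_done(): hands the job in, once; it reports no verdict.
The state is a dict: "time": time; "joints": joint angles; "qvel": joint speeds; "joint_torque": joint torques, N m; "eef_pos": TCP position; "orientation": TCP orientation; "wrist_force": force on the tool from outside, world axes, zero at the start; "wrist_torque": the same for the moment, N m; "finger_gap": opening from 0.0 (shut) to 1.0 (fully open).
Only numpy, scipy, OpenCV 4.12 (cv2) and the standard library are available. Lean on these libraries where they do the work, as an engineer would, in place of code of your own. Each camera call takes 0.05 s, during which the arm holds its last target.

## Task

One of the four fuse holders on the sloping test frame has been left open: press its hinged fuse carrier down until it snaps shut and stays shut by itself. Then take the test pen out of its stand and hold its spring-loaded tip on the brass outlet screw of that same fuse holder (the screw at the robot's end), with the pen square to the sloping face and pressed lightly so that the tip springs in without being jammed hard. Finish while still holding the pen there; leave the other three carriers shut and do not disturb the other things on the bench.

Things in the scene. Friction and masses are not known exactly. Their poses are not given: they have to be found in the camera images.
- fuse: Fuse holder whose carrier is open: light grey housing 17.8 mm wide (y), 86 long up the slope, shoulders 44 mm above the panel. Four equal holders stand in a row at 35.6 mm pitch, lower blanks between; it may be in any place. Fixed. Origin on the panel under the rail; axes level: z up, x away from the robot. The panel slopes 20 degrees, low side to the robot (-x).
- carrier (a joint): Hinge of the open carrier (dark grey, 14 mm wide, 48 long, 17 thick, white fuse inside), rad: 0 shut, 1.2 fully open, starts at 0.8 to 1.1. Hinged at the end away from the robot, free end up. A stiff hinge, stays where it is left; from about 0.4 a spring-ball detent resists, until it passes about 0.15 and snaps to 0 and holds. Takes about 6 N at the free end.
- carrier_tab (a point): Top edge of the open carrier's free end, mid-width, where a finger presses; 4 mm inside the tab's tip. Moves with the carrier. x runs along the flat top face to the hinge, z out of that face. When shut it is level with the other carriers' tops, 18 mm above the shoulder.
- carrier_hinge (a point): Middle of that carrier's hinge axis (y). Turns with the carrier, axes as carrier_tab, which lies at x -44, z +12 mm from it in these axes. When shut, z is square to the sloping panel.
- outlet: Brass outlet screw of that holder, 11 mm across, on the shoulder at the robot's end, 57 mm down the slope from the hinge. Origin at the centre of its top face; z square to the sloping face (20 degrees from vertical, leaning to the robot), x up the slope. The shut carrier's end is 9 mm up the slope from the screw's centre and rises 16 mm above it.
- stand: Pen stand: steel base 100 x 90 x 12 mm, black upright sleeve 40 x 32 mm with its top 90 mm above the bench, low rubber strip of driver bits. Fixed. Origin under the pen at bench height. The pen stands upright in the sleeve on a ledge 50 mm above the bench.
- tester_mid (a point): Centre of the test pen's body, a light grey bar 24 (x) x 16 (y) x 125 mm (z, towards the blunt end), 80 g. In the stand its upper 85 mm are free, blunt end 175 mm above the bench, tip down, 1 mm play. Grip across the 16 mm (y) faces; lift 80 mm or more to clear the sleeve.
- tester_tip (a point): End of the brass spring tip of the pen, 4 mm thick with a round end, on the pen's axis, 34 mm below the body's lower end (96.5 mm from tester_mid) when not pressed. A dark barrel 8 mm thick covers the upper 18 mm of these 34.
- tester_pin (a joint): How far the pen's spring tip is pushed in, m: 0 = out, 0.010 = fully in. Spring: 0.6 N at first, rising to 3.6 N fully in; beyond that it is rigid.
- tester: The same test pen; origin on its axis at the lower end of the plastic body (62.5 mm below tester_mid, 34 mm above the tip), z towards the blunt end.
- carrier2 (a joint): Carrier of another fuse holder (same make as the open one), shut (0 rad); leave it shut.
- carrier3 (a joint): Carrier of another fuse holder (same make as the open one), shut (0 rad); leave it shut.
- carrier4 (a joint): Carrier of another fuse holder (same make as the open one), shut (0 rad); leave it shut.
- breadboard: White breadboard 55 x 165 x 9 mm with a few parts on it, lying loose; leave alone. Origin under its centre.
- wrench: Steel adjustable wrench, about 175 mm long, 10 mm thick, lying loose; leave alone.
- screwdriver: Screwdriver with black handle, 150 mm, lying loose; leave alone.
- tape: Roll of tape, 96 mm across, 25 mm high, loose; leave alone.
- motor: Small square stepper motor 42 x 42 x 41 mm, shaft up, loose; leave alone.
- heatsink: Black finned heat sink 75 x 60 x 46 mm, loose; leave alone.
- partsbox: Open grey parts box 100 x 160 x 35 mm, loose; leave alone.
- fusetray: Small open grey tray 65 x 85 x 18 mm with five spare white fuses, loose; leave alone.

How it is judged:
By the outcome, as a careful person would: the job done as asked, in the order asked, and still so for the second after the job is handed in, while the arm keeps its last pose, push and grip.
It also fails if it takes over 48 s, if anything falls off the work surface, if the arm or the gripper's body presses on something with over 40 N, if the wrist force passes 120 N, or if a joint passes its speed limit or range.

## Working session

There is one attempt and no reset: what is moved stays moved. The work goes in short steps, Python scripts to look and compute and a tool call to move; the robot and the scene stay as the last step left them, time stands still between calls to the robot, and variables do not carry over. Pictures are saved under pics/ and viewed, and the job is handed in when it is done.

Besides the shell and the picture viewer there is one more tool, called after "Request:" as name(argument=value, ...), one argument or row to a line, values as JSON. move_arm: Moves the arm, as the interface text tells. Its arguments: {"type":"object","properties":{"moves":{"type":"array"},"squeeze":{"type":"number"}},"required":["moves"]}

```bash
ls; mkdir -p pics
python3 - <<'E'
from rig import observe, vision, env
import cv2
s=observe()
for k,v in s.items(): print(k,v)
for n in("scene","top"):
    im=vision.camera(n); cv2.imwrite(f"pics/{n}0.png",im[:,:,::-1]); print(n,vision.camera_info(n))
E
```

```text
pics
time 0.0
joints [ 1.31039831  0.33285919 -0.06471957  1.46096841  0.02163059  1.34986155
 -0.08848239]
qvel [ 0.0017295   0.00076681 -0.00020019  0.00032017  0.00069499  0.00040536
  0.000714  ]
joint_torque [ 2.91920160e-04 -6.25448799e+01  4.91072936e-02 -3.91615713e+01
  1.61736365e-02  9.65731888e-03  1.17741115e-05]
eef_pos [ 0.14716551 -0.60714613  0.30311089]
orientation [-3.11803352e+00 -3.72589863e-01  3.97701280e-04]
wrist_force [0.39849932 0.26440353 0.48759784]
wrist_torque [-0.03917743 -0.0083649  -0.05346403]
finger_gap 0.99864573143431
scene {'fx': 359.54739669208954, 'fy': 359.54739669208954, 'cx': 255.53785808999137, 'cy': 189.86347125262205, 'dist': array([0.03949343, 0.        , 0.        , 0.        , 0.        ]), 'extrinsics': array([[-1.40211311e-04,  7.60494927e-01, -6.49343859e-01,
         1.16323999e+00],
       [ 9.99917309e-01,  8.45655288e-03,  9.68818872e-03,
        -1.83254754e-02],
       [ 1.28590290e-02, -6.49288806e-01, -7.60433227e-01,
         8.42965858e-01],
       [ 0.00000000e+00,  0.00000000e+00,  0.00000000e+00,
         1.00000000e+00]])}
top {'fx': 350.3579233149489, 'fy': 350.3579233149489, 'cx': 257.4702343805059, 'cy': 194.85582530288025, 'dist': array([-0.01508287,  0.        ,  0.        ,  0.        ,  0.        ]), 'extrinsics': array([[ 0.01377634, -0.98357521,  0.1799723 ,  0.3101353 ],
       [-0.99990415, -0.01330305,  0.00383651, -0.01424567],
       [-0.00137932, -0.1800079 , -0.9836642 ,  1.22096008],
       [ 0.        ,  0.        ,  0.        ,  1.        ]])}
```

View pics/scene0.png

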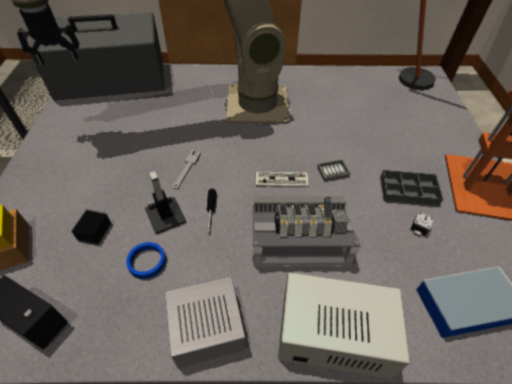

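View pics/top0.png

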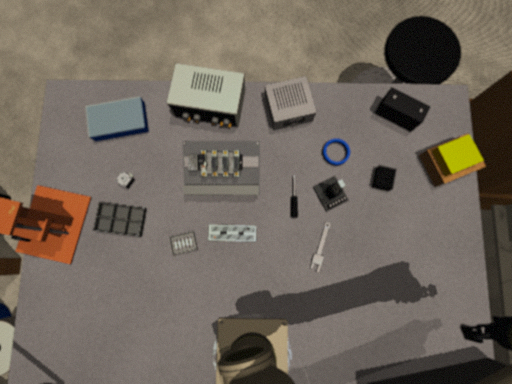

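```bash
cat > h.py <<'E'
import numpy as np, cv2
from rig import observe, vision, env
from scipy.spatial.transform import Rotation as R
def info(n):
    c=vision.camera_info(n); K=np.array([[c['fx'],0,c['cx']],[0,c['fy'],c['cy']],[0,0,1.]]); return K,np.array(c['dist']),np.array(c['extrinsics'])
def ray(n,uv):
    K,d,E=info(n); p=cv2.undistortPoints(np.array(uv,float).reshape(-1,1,2),K,d).reshape(-1,2)
    r=np.c_[p,np.ones(len(p))]@E[:3,:3].T; return E[:3,3],r/np.linalg.norm(r,axis=1)[:,None]
def onz(n,uv,z):
    o,r=ray(n,uv); return o+r*((z-o[2])/r[:,2])[:,None]
def proj(n,P):
    K,d,E=info(n); Rw=E[:3,:3].T; t=-Rw@E[:3,3]
    return cv2.projectPoints(np.array(P,float).reshape(-1,1,3),cv2.Rodrigues(Rw)[0],t,K,d)[0].reshape(-1,2)
def tri(us,ut):
    o1,r1=ray("scene",us);o2,r2=ray("top",ut);out=[]
    for a,b in zip(r1,r2):
        A=np.c_[a,-b]; s=np.linalg.lstsq(A,o2-o1,rcond=None)[0]
        p,q=o1+s[0]*a,o2+s[1]*b; out.append(np.r_[(p+q)/2,np.linalg.norm(p-q)])
    return np.array(out)
def crop(n,x0,y0,w,h,k,name,im=None,grid=10):
    im=vision.camera(n) if im is None else im
    c=cv2.resize(im[y0:y0+h,x0:x0+w],None,fx=k,fy=k,interpolation=cv2.INTER_CUBIC)[:,:,::-1].copy()
    for x in range((x0//grid+1)*grid,x0+w,grid):
        cv2.line(c,((x-x0)*k+k//2,0),((x-x0)*k+k//2,5),(0,0,255),1); cv2.putText(c,str(x),((x-x0)*k-8,16),0,.35,(0,255,255),1)
    for y in range((y0//grid+1)*grid,y0+h,grid):
        cv2.line(c,(0,(y-y0)*k+k//2),(5,(y-y0)*k+k//2),(0,0,255),1); cv2.putText(c,str(y),(7,(y-y0)*k+4+k//2),0,.35,(0,255,255),1)
    cv2.imwrite("pics/"+name,c); return im
E
python3 - <<'E'
from h import *
s=cv2.imread("pics/scene0.png")[:,:,::-1];t=cv2.imread("pics/top0.png")[:,:,::-1]
crop("scene",245,190,120,75,6,"s_f.png",s)
crop("top",175,130,95,75,8,"t_f.png",t)
crop("scene",135,160,60,75,8,"s_p.png",s)
crop("top",305,165,50,50,10,"t_p.png",t)
E
```

```text
(no output)
```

View pics/s_f.png

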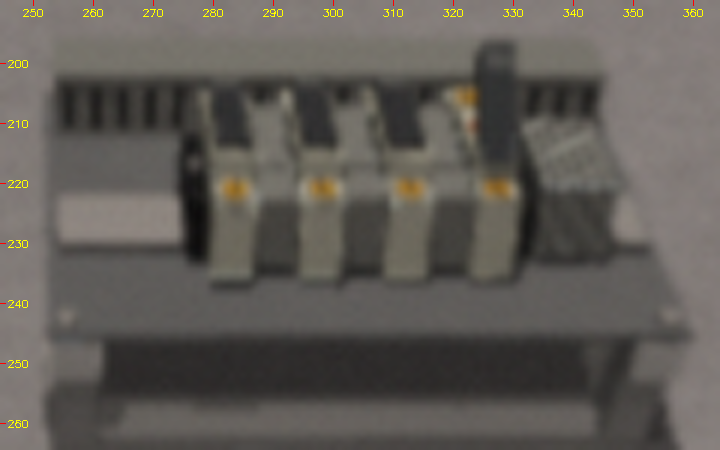

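View pics/t_f.png

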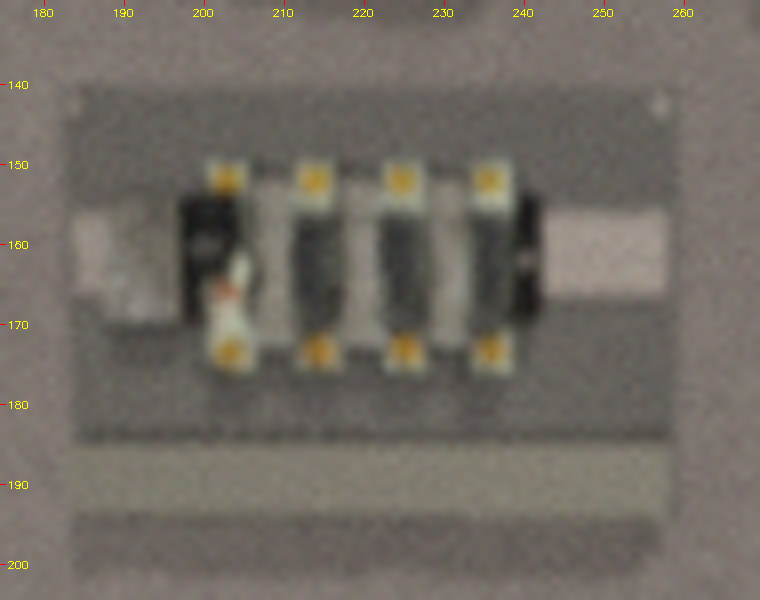

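View pics/s_p.png

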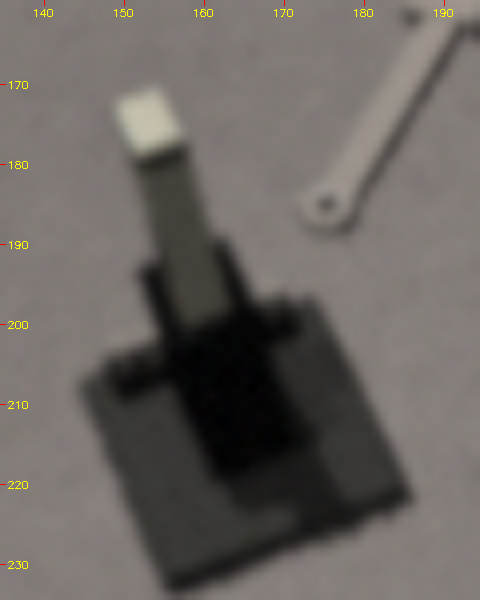

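View pics/t_p.png

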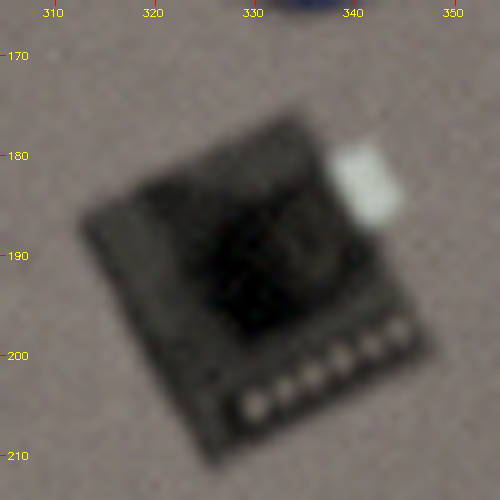

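Run:
```python
from h import *
s=cv2.imread("pics/scene0.png")[:,:,::-1];t=cv2.imread("pics/top0.png")[:,:,::-1]
def cents(im,x0,y0,x1,y1):
    f=im[y0:y1,x0:x1].astype(float); w=np.clip(np.minimum(f[...,0],f[...,1]+30)-f[...,2]-45,0,None)
    n,l,st,c=cv2.connectedComponentsWithStats((w>0).astype(np.uint8))
    o=[]
    for i in range(1,n):
        if st[i,4]<4: continue
        m=(l==i)*w; yy,xx=np.mgrid[y0:y1,x0:x1]; o.append([(m*xx).sum()/m.sum(),(m*yy).sum()/m.sum(),st[i,4]])
    return np.array(o)
cs=cents(s,270,195,345,240); ct=cents(t,195,140,250,185)
print(cs.round(2));print(ct.round(2))
fs=cs[(cs[:,1]>215)]; fs=fs[np.argsort(fs[:,0])]
ft=ct[ct[:,1]<160]; ft=ft[np.argsort(-ft[:,0])]
ot=ct[ct[:,1]>168]; ot=ot[np.argsort(-ot[:,0])]
if len(fs)==len(ft): T=tri(fs[:,:2],ft[:,:2]); print(T.round(4))
# outlet via 20deg plane through mean inlet
p0=T[:,:3].mean(0); n=np.array([-np.sin(np.radians(20)),0,np.cos(np.radians(20))])
for nm,c in(("in",ft),("out",ot)):
    o,r=ray("top",c[:,:2]); P=o+r*(((p0-o)@n)/(r@n))[:,None]; print(nm,P.round(4), np.diff(P[:,1]).round(4))
b=cs[cs[:,1]<212]; 
if len(b): print(tri(b[:1,:2],ot[-1:,:2]).round(4))
```

```text
[[322.31 205.72   9.  ]
 [283.66 221.04  14.  ]
 [298.48 220.97  13.  ]
 [312.82 220.95  14.  ]
 [327.49 220.91  12.  ]]
[[202.92 152.08   9.  ]
 [213.96 152.16  11.  ]
 [224.78 152.18  10.  ]
 [235.76 152.22  10.  ]
 [203.18 165.95   4.  ]
 [203.2  173.58  12.  ]
 [214.47 173.4   12.  ]
 [225.27 173.12  12.  ]
 [236.01 173.32  10.  ]]
[[0.6503 0.061  0.1259 0.003 ]
 [0.6499 0.097  0.1262 0.0024]
 [0.6495 0.1321 0.1262 0.0025]
 [0.6492 0.168  0.1265 0.0026]]
in [[0.6503 0.0625 0.1264]
 [0.65   0.0982 0.1263]
 [0.6496 0.1334 0.1262]
 [0.6495 0.1694 0.1261]] [0.0357 0.0352 0.036 ]
out [[0.5856 0.0615 0.1028]
 [0.5858 0.0968 0.1029]
 [0.5845 0.1323 0.1024]
 [0.5835 0.1694 0.1021]] [0.0353 0.0355 0.0371]
[[0.5832 0.1676 0.1022 0.0035]]
```

Run:
```python
from h import *
s=cv2.imread("pics/scene0.png")[:,:,::-1];t=cv2.imread("pics/top0.png")[:,:,::-1]
def cap(n,im,x0,y0,x1,y1,th):
    g=cv2.resize(im[y0:y1,x0:x1],None,fx=8,fy=8,interpolation=cv2.INTER_CUBIC).min(2)
    m=(g>th).astype(np.uint8); k,l,st,c=cv2.connectedComponentsWithStats(m); i=1+np.argmax(st[1:,4])
    ys,xs=np.nonzero(l==i); P=np.c_[(xs+.5)/8-.5+x0,(ys+.5)/8-.5+y0]
    W=onz(n,P,0.175)[:,:2]; r=cv2.minAreaRect((W*1000).astype(np.float32)); print(n,"centroid px",P.mean(0).round(2),"world",W.mean(0).round(4),"rect mm",r, "capsize"); 
    mu=np.cov(W.T); e,v=np.linalg.eigh(mu); print(" long axis deg",np.degrees(np.arctan2(v[1,1],v[0,1])), np.sqrt(12*e)*1000)
    return P.mean(0)
a=cap("scene",s,143,165,165,185,140); b=cap("top",t,331,174,352,193,155)
print(tri([a],[b]).round(4))
# base corners in top, bench z=.012
for (n,im,box) in(("top",t,(305,165,355,215)),):
    x0,y0,x1,y1=box; g=cv2.resize(im[y0:y1,x0:x1],None,fx=8,fy=8,interpolation=cv2.INTER_CUBIC)
    m=(g.max(2)<85).astype(np.uint8); k,l,st,c=cv2.connectedComponentsWithStats(m); i=1+np.argmax(st[1:,4])
    ys,xs=np.nonzero(l==i); P=np.c_[(xs+.5)/8-.5+x0,(ys+.5)/8-.5+y0]; W=onz(n,P,.012)[:,:2]
    print("base",cv2.minAreaRect((W*1000).astype(np.float32)))
# open carrier angle: top of tab in scene
O=np.array([.5842,.1685,.1024]);u=np.array([np.cos(.349),0,np.sin(.349)]);n=np.array([-np.sin(.349),0,np.cos(.349)])
H=O+.057*u+.004*n
for th in(.8,.9,1.0,1.1):
    T=H+u*(-.044*np.cos(th)+.012*np.sin(th))+n*(.044*np.sin(th)+.012*np.cos(th))
    T2=H+u*(-.048*np.cos(th)+.012*np.sin(th))+n*(.048*np.sin(th)+.012*np.cos(th))
    print(th,T.round(4),T2.round(4),proj("scene",T2),proj("top",T2))
st=observe(); print(R.from_rotvec(st['orientation']).as_matrix().round(3))
```

```text
scene centroid px [152.86 174.4 ] world [ 0.5446 -0.2681] rect mm ((544.5038452148438, -268.3382568359375), (23.06653594970703, 15.20921802520752), 28.529605865478516) capsize
 long axis deg -153.2217103627228 [14.33958976 21.85113591]
top centroid px [341.31 182.9 ] world [ 0.5421 -0.2658] rect mm ((542.1720581054688, -266.1282958984375), (21.354013442993164, 12.918338775634766), 24.883926391601562) capsize
 long axis deg -152.09072700484876 [11.78373502 20.036838  ]
[[ 0.5428 -0.2676  0.1729  0.0024]]
base ((541.0172729492188, -263.72491455078125), (100.87873840332031, 94.12698364257812), 27.678226470947266)
0.8 [0.602  0.1685 0.1556] [0.5984 0.1685 0.1574] [[327.59843989 196.81965813]] [[200.96901211 164.7289241 ]]
0.9 [0.6052 0.1685 0.1589] [0.6018 0.1685 0.161 ] [[328.0210133  196.93770303]] [[200.82980459 163.38374789]]
1.0 [0.6087 0.1685 0.1619] [0.6055 0.1685 0.1643] [[328.44287697 197.25820698]] [[200.71284805 161.95503413]]
1.1 [0.6124 0.1685 0.1644] [0.6095 0.1685 0.1672] [[328.85967894 197.78126681]] [[200.61961022 160.45818487]]
[[ 0.972  0.236 -0.   ]
 [ 0.236 -0.972  0.001]
 [-0.    -0.001 -1.   ]]
```

Request:
move_arm(
  moves=[
    [0, 0, 0, 0, 0, 0.073, 0],
    [0, 0, 0, 0, 0, 0.073, 0],
    [0.09, -0.155, 0.003, 0, 0, 0, 0],
    [0.09, -0.155, 0.003, 0, 0, 0, 0],
    [0.09, -0.155, 0.003, 0, 0, 0, 0],
    [0.09, -0.155, 0.003, 0, 0, 0, 0],
    [0.09, -0.155, 0.003, 0, 0, 0, 0],
    [0.09, -0.155, 0.003, 0, 0, 0, 0],
    [0.09, -0.155, 0.003, 0, 0, 0, 0],
    [0.09, -0.155, 0.003, 0, 0, 0, 0],
  ],
  squeeze=20,
)

```text
time: 1.1
eef_pos: [0.3251, -0.2941, 0.2977]
orientation: [3.141, 0.013, -0.0]
wrist_force: [0.7, -1.4, -0.1]
finger_gap: -0.0
```

Request:
move_arm(
  moves=[
    [0.1, -0.168, 0.003, 0, 0, 0, 0],
    [0.1, -0.168, 0.003, 0, 0, 0, 0],
    [0.1, -0.168, 0.003, 0, 0, 0, 0],
    [0.1, -0.168, 0.003, 0, 0, 0, 0],
    [0.1, -0.168, 0.003, 0, 0, 0, 0],
    [0.1, -0.168, 0.003, 0, 0, 0, 0],
    [0.1, -0.168, 0.003, 0, 0, 0, 0],
    [0.1, -0.168, 0.003, 0, 0, 0, 0],
    [0.1, -0.168, 0.003, 0, 0, 0, 0],
    [0.1, -0.168, 0.003, 0, 0, 0, 0],
  ],
)

```text
time: 2.1
eef_pos: [0.5718, 0.1276, 0.29]
orientation: [3.141, 0.012, -0.0]
wrist_force: [1.3, -0.7, 0.2]
finger_gap: 0.003
```

Request:
move_arm(
  moves=[
    [0, 0, 0, 0, 0.074, 0, 0],
    [0, 0, 0, 0, 0.074, 0, 0],
    [0, 0, 0, 0, 0.074, 0, 0],
    [0, 0, 0, 0, 0, 0, 0],
  ],
)

```text
time: 2.5
eef_pos: [0.5693, 0.1264, 0.2895]
orientation: [3.093, 0.016, 0.546]
wrist_force: [0.4, -0.8, 0.1]
finger_gap: 0.002
```

```bash
cat >> h.py <<'E'
def delta(P,rows=None):
    s=observe(); M=R.from_rotvec(s['orientation']).as_matrix(); d=M.T@(np.array(P)-s['eef_pos']); print("t",round(s['time'],2),"pos",s['eef_pos'].round(4),"delta units",(d/.25).round(4),"mm",(d*1000).round(1)); return d
O=np.array([.5842,.1685,.1024]);a_=np.radians(20)
u=np.array([np.cos(a_),0,np.sin(a_)]);n=np.array([-np.sin(a_),0,np.cos(a_)]);H=O+.057*u+.004*n
E
python3 - <<'E'
from h import *
print(R.from_rotvec(observe()['orientation']).as_matrix().round(3))
delta(H+.019*u+.107*n)
s=crop("scene",245,120,150,120,5,"s1.png"); t=crop("top",175,110,95,75,8,"t1.png")
tip=lambda x,y:observe()['eef_pos']+R.from_rotvec(observe()['orientation']).as_matrix()@np.array([x,y,.073])
for x in(-.011,.011): print(proj("scene",tip(x,0)),proj("top",tip(x,0)))
E
```

```text
[[ 0.939  0.01   0.343]
 [ 0.01  -1.     0.001]
 [ 0.343  0.002 -0.939]]
t 2.5 pos [0.5693 0.1264 0.2895] delta units [ 0.1056 -0.1668  0.2799] mm [ 26.4 -41.7  70. ]
[[313.01908346 176.03921695]] [[211.93846493 163.81075647]]
[[314.45328702 180.42728825]] [[211.81732497 156.34623751]]
```

View pics/s1.png

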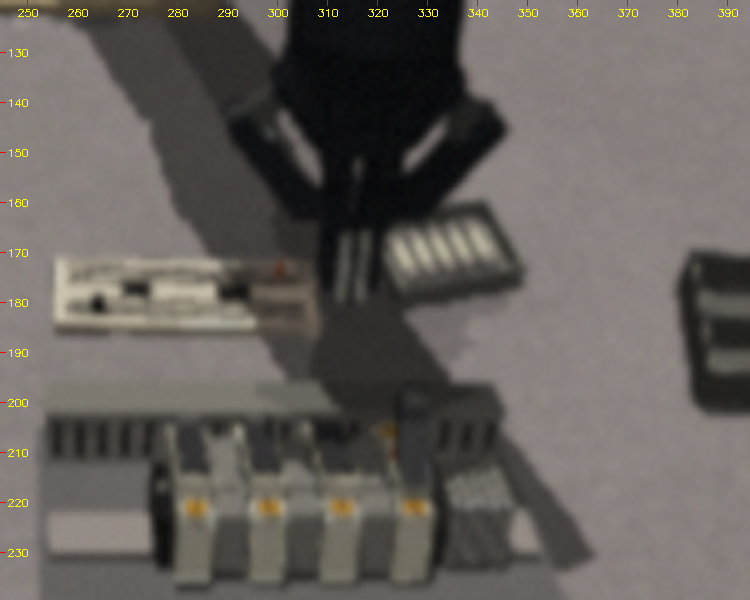

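View pics/t1.png

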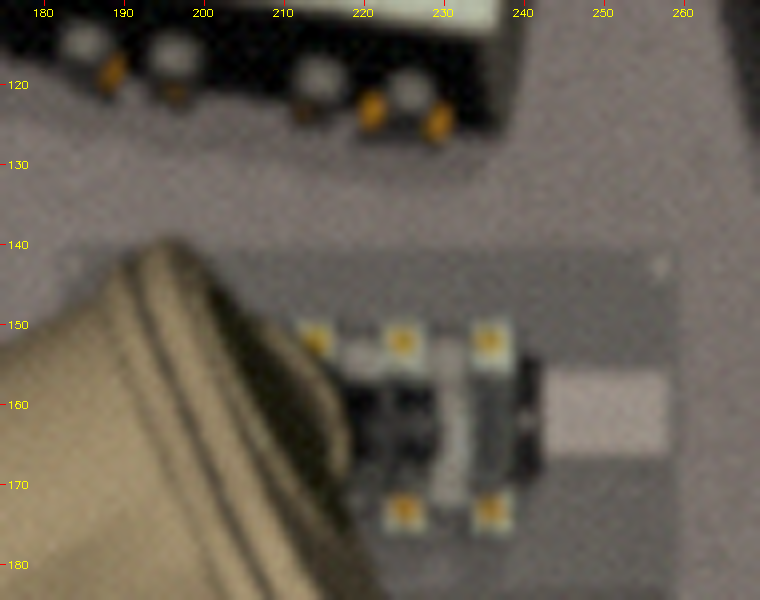

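Run:
```python
from h import *
T=tri([[278,211.5],[278,203.5]],[[240.5,153.5],[240.5,169.5]])
for p in T: d=p[:3]-H; print(p.round(4),"u,n rel hinge",(d@u).round(4),(d@n).round(4))
```

```text
[0.6391 0.0452 0.1494 0.001 ] u,n rel hinge 0.0106 0.0214
[0.5936 0.0471 0.123  0.0022] u,n rel hinge -0.0412 0.0121
```

Request:
move_arm(
  moves=[
    [0.053, -0.063, 0, 0, 0, 0, 0],
    [0.053, -0.063, 0, 0, 0, 0, 0],
    [0, 0, 0.07, 0, 0, 0, 0],
    [0, 0, 0.07, 0, 0, 0, 0],
    [0, 0, 0.07, 0, 0, 0, 0],
    [0, 0, 0.07, 0, 0, 0, 0],
    [0, 0, 0, 0, 0, 0, 0],
  ],
)

```text
time: 3.3
eef_pos: [0.619, 0.1568, 0.2299]
orientation: [-3.095, -0.012, -0.537]
wrist_force: [-0.3, -0.1, -0.1]
finger_gap: -0.004
```

Run:
```python
from h import *
Q=np.array([H[0],.158,H[2]])
delta(Q+.019*u+.107*n)
s=crop("scene",285,150,75,100,6,"s2.png")
```

```text
t 3.3 pos [0.619  0.1568 0.2299] delta units [-0.0015 -0.0048 -0.0123] mm [-0.4 -1.2 -3.1]
```

View pics/s2.png

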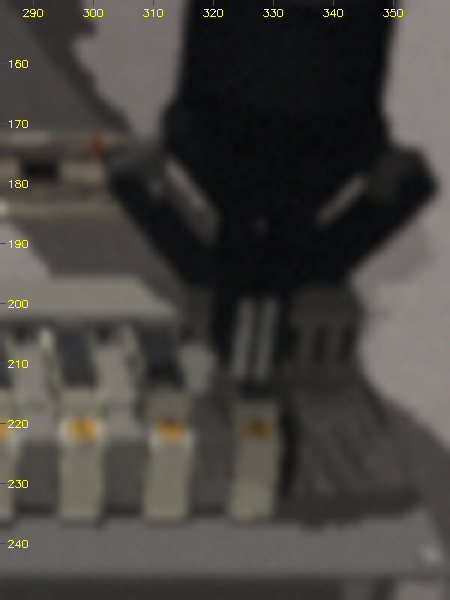

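Run:
```python
from h import *
s=observe();M=R.from_rotvec(s['orientation']).as_matrix()
for x,z in((.011,.073),(.011,.050)): print(proj("scene",s['eef_pos']+M@np.array([x,0,z])))
for y in(.1665,.1685): print("inlet at",y,proj("scene",[.6495,y,.1264]))
```

```text
[[326.76348166 212.61217035]]
[[327.83035674 204.30518611]]
inlet at 0.1665 [[327.42244081 221.01418202]]
inlet at 0.1685 [[328.24180426 221.02153861]]
```

Request:
move_arm(
  moves=[
    [-0.033, 0, -0.012, 0, 0, 0, 0],
    [-0.033, 0, -0.012, 0, 0, 0, 0],
    [-0.028, 0, 0.002, 0, 0, 0, 0],
    [-0.012, 0, 0.006, 0, 0, 0, 0],
    [-0.012, 0, 0.006, 0, 0, 0, 0],
  ],
)

```text
time: 3.85
eef_pos: [0.5909, 0.1579, 0.2265]
orientation: [-3.092, -0.013, -0.547]
wrist_force: [-0.8, 0.2, 2.9]
finger_gap: -0.002
```

Request:
move_arm(
  moves=[
    [-0.013, 0, 0.01, 0, 0, 0, 0],
    [-0.013, 0, 0.01, 0, 0, 0, 0],
    [-0.01, 0, 0.012, 0, 0, 0, 0],
    [-0.01, 0, 0.012, 0, 0, 0, 0],
    [0, 0, 0, 0, 0, 0, 0],
  ],
)

```text
time: 4.35
eef_pos: [0.5837, 0.1578, 0.2111]
orientation: [-3.093, -0.013, -0.544]
wrist_force: [-2.4, 0.5, 2.9]
finger_gap: -0.003
```

Run:
```python
from h import *
s=observe(); d=s['eef_pos']-H; print("corner u,n mm",(d@u*1000-11).round(1),(d@n*1000-73).round(1),s['wrist_force'].round(2))
crop("scene",285,150,75,100,6,"s3.png")
```

```text
corner u,n mm -31.3 25.3 [-2.45  0.46  2.94]
```

View pics/s3.png

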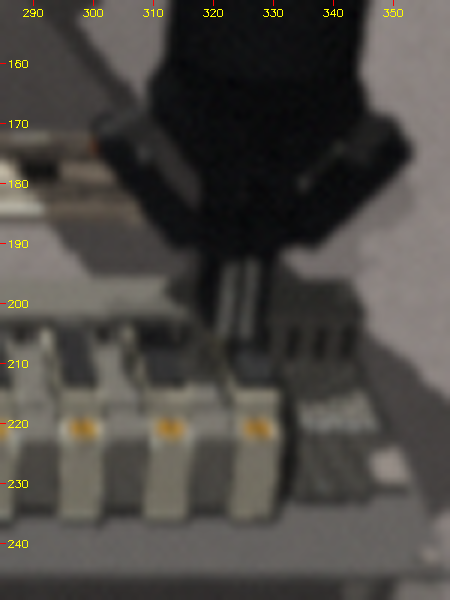

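Request:
move_arm(
  moves=[
    [-0.006, 0, 0.01, 0, 0, 0, 0],
    [-0.006, 0, 0.01, 0, 0, 0, 0],
    [-0.006, 0, 0.011, 0, 0, 0, 0],
    [-0.005, 0, 0.011, 0, 0, 0, 0],
    [-0.004, 0, 0.011, 0, 0, 0, 0],
    [0, 0, 0, 0, 0, 0, 0],
  ],
)

```text
time: 5.0
eef_pos: [0.5825, 0.1581, 0.1994]
orientation: [3.093, 0.013, 0.548]
wrist_force: [-21.4, -6.4, 32.0]
finger_gap: -0.004
```

Run:
```python
from h import *
s=observe(); d=s['eef_pos']-H; print("corner u,n mm",(d@u*1000-11).round(1),(d@n*1000-73).round(1),s['wrist_force'].round(2))
```

```text
corner u,n mm -36.5 14.7 [-21.39  -6.41  31.98]
```

Request:
move_arm(
  moves=[
    [0, 0, -0.012, 0, 0, 0, 0],
    [0, 0, -0.012, 0, 0, 0, 0],
    [0, 0, 0, 0, 0, 0, 0],
  ],
)

```text
time: 5.3
eef_pos: [0.5802, 0.1577, 0.2026]
orientation: [-3.092, -0.013, -0.545]
wrist_force: [0.5, -1.2, -0.1]
finger_gap: -0.004
```

Run:
```python
from h import *
s=observe(); d=s['eef_pos']-H; print("corner u,n mm",(d@u*1000-11).round(1),(d@n*1000-73).round(1),s['wrist_force'].round(2))
crop("scene",285,150,75,100,6,"s4.png")
```

```text
corner u,n mm -37.5 18.5 [ 0.48 -1.24 -0.11]
```

View pics/s4.png

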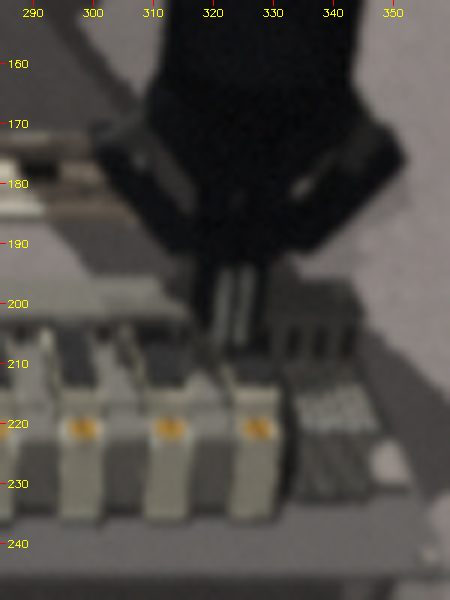

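Request:
move_arm(
  moves=[
    [0, 0, -0.18, 0, 0, 0, 0],
    [0, 0, -0.19, 0, 0, 0, 0],
    [0, 0.19, 0, 0, 0, 0, 0],
    [0, 0.19, 0, 0, -0.074, 0, 0.4],
    [0, 0.19, 0, 0, -0.074, 0, 0.8],
    [0, 0.19, 0, 0, -0.074, 0, 0.9],
  ],
)

```text
time: 5.95
eef_pos: [0.5498, -0.0347, 0.29]
orientation: [3.141, 0.013, -0.005]
wrist_force: [1.0, 0.2, 0.5]
finger_gap: 0.508
```

Run:
```python
from h import *
crop("scene",265,180,90,70,8,"s5.png");crop("top",190,140,60,45,12,"t5.png")
s=observe();print(R.from_rotvec(s['orientation']).as_matrix().round(3)); delta([.5433,-.267,.29])
```

```text
[[ 1.    -0.003 -0.006]
 [-0.003 -1.    -0.001]
 [-0.006  0.001 -1.   ]]
t 6.05 pos [ 0.5508 -0.041   0.2876] delta units [-0.0279  0.9042 -0.0084] mm [ -7.  226.1  -2.1]
```

View pics/s5.png

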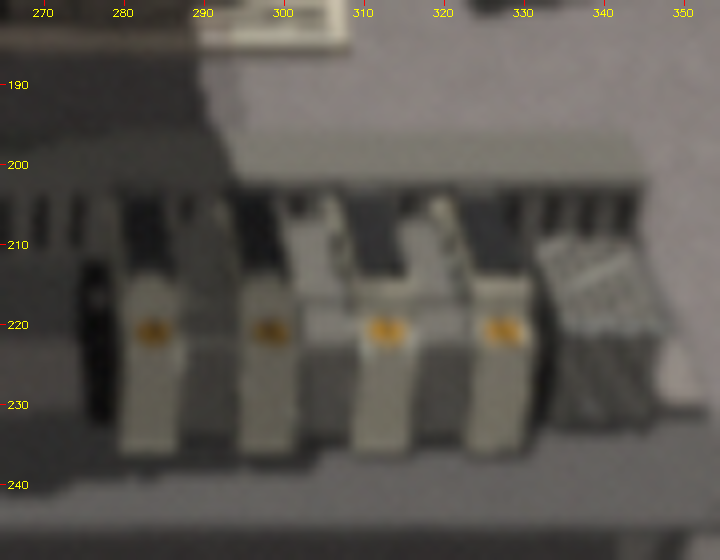

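View pics/t5.png

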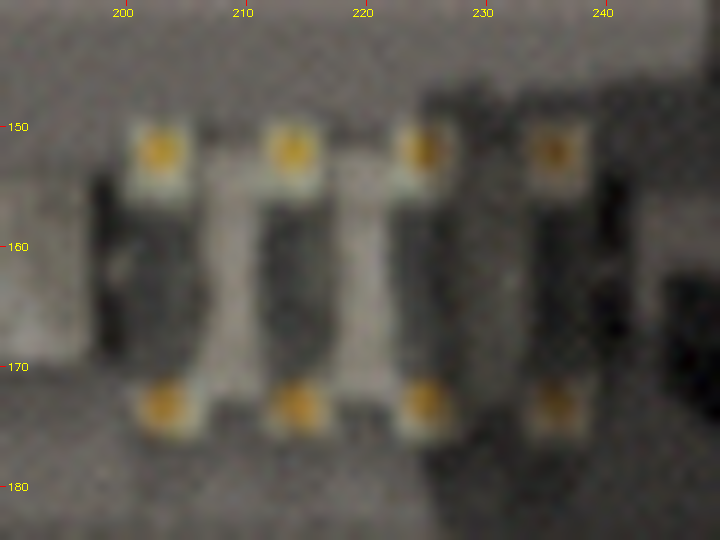

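Request:
move_arm(
  moves=[
    [-0.006, 0.181, 0, 0, 0, 0, 0.9],
    [-0.006, 0.181, 0, 0, 0, 0, 0.9],
    [-0.006, 0.181, 0, 0, 0, 0, 0.9],
    [-0.006, 0.181, 0, 0, 0, 0, 0.9],
    [-0.006, 0.181, 0, 0, 0, 0, 0.9],
    [0, 0, 0, 0, 0, -0.077, 0.9],
    [0, 0, 0, 0, 0, -0.077, 0.9],
    [0, 0, 0, 0, 0, -0.077, 0.9],
    [0, 0, 0, 0, 0, -0.077, 0.9],
    [0, 0, 0, 0, 0, 0, 0.9],
  ],
)

```text
time: 7.05
eef_pos: [0.5445, -0.2588, 0.2888]
orientation: [-3.046, -0.768, 0.0]
wrist_force: [-0.1, 0.2, -0.5]
finger_gap: 0.904
```

Run:
```python
from h import *
crop("scene",120,90,90,110,5,"s6.png")
s=observe();print(R.from_rotvec(s['orientation']).as_matrix().round(3),s['finger_gap']); delta([.5435,-.2675,.194])
```

```text
[[ 0.883  0.47  -0.   ]
 [ 0.47  -0.883  0.   ]
 [-0.    -0.    -1.   ]] 0.8985885874448778
t 7.1 pos [ 0.5445 -0.2588  0.2889] delta units [-0.0199  0.029   0.3796] mm [-5.   7.3 94.9]
```

View pics/s6.png

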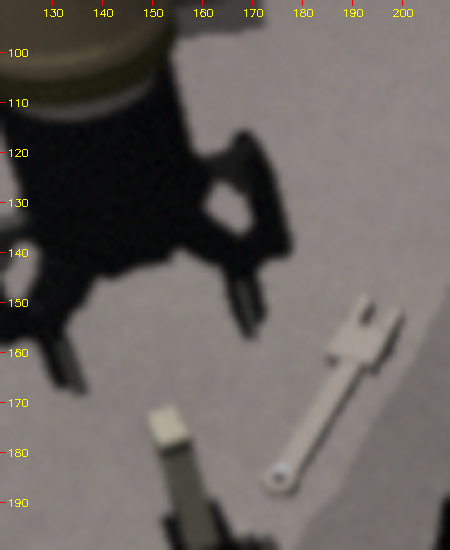

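Run:
```python
from h import *
s=observe();M=R.from_rotvec(s['orientation']).as_matrix()
for z in(.06,.073):
  for y in (-.04,0,.04): print(z,y,proj("scene",s['eef_pos']+M@np.array([.011,y,z])))
```

```text
0.06 -0.04 [[169.71895933 156.62248606]]
0.06 0 [[153.59050125 161.98938749]]
0.06 0.04 [[136.93596615 167.5202336 ]]
0.073 -0.04 [[170.62412628 160.44487825]]
0.073 0 [[154.69451028 165.80823736]]
0.073 0.04 [[138.25146357 171.33426598]]
```

Request:
move_arm(
  moves=[
    [-0.019, 0.032, 0, 0, 0, 0, 0.9],
    [0, 0, 0.12, 0, 0, 0, 0.9],
    [0, 0, 0.13, 0, 0, 0, 0.7],
    [0, 0, 0.13, 0, 0, 0, 0.5],
    [0, 0, 0, 0, 0, 0, 0.4],
  ],
)

```text
time: 7.6
eef_pos: [0.5419, -0.2682, 0.1901]
orientation: [-3.044, -0.76, 0.009]
wrist_force: [0.1, -0.8, 0.6]
finger_gap: 0.409
```

Run:
```python
from h import *
crop("scene",110,110,90,110,5,"s7.png")
s=observe();print(s['finger_gap'],s['wrist_force']); delta([.544,-.268,.194])
```

```text
0.39598558558264624 [0.43579355 0.72208102 0.92661428]
t 7.65 pos [ 0.5432 -0.2684  0.193 ] delta units [ 0.0037  0.0002 -0.0039] mm [ 0.9  0.1 -1. ]
```

View pics/s7.png

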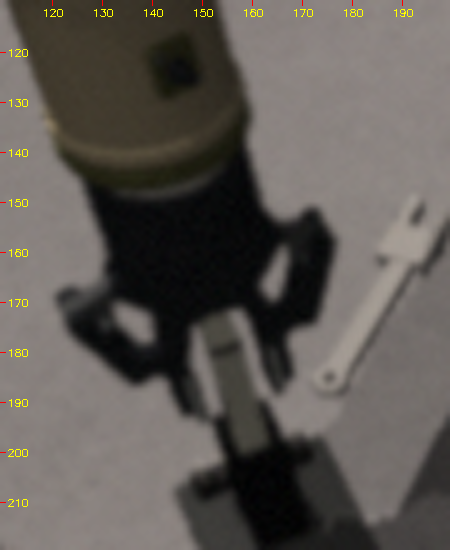

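Request:
move_arm(
  moves=[
    [0, 0, 0, 0, 0, 0, 0.3],
    [0, 0, 0, 0, 0, 0, 0.22],
    [0, 0, 0, 0, 0, 0, 0.15],
    [0, 0, 0, 0, 0, 0, 0.05],
    [0, 0, 0, 0, 0, 0, 0.05],
  ],
  squeeze=50,
)

```text
time: 8.15
eef_pos: [0.5447, -0.2676, 0.1965]
orientation: [3.046, 0.765, 0.002]
wrist_force: [-2.6, 2.7, 6.1]
finger_gap: 0.18
```

Request:
move_arm(
  moves=[
    [0, 0, 0, 0, 0, 0, 0.05],
    [0, 0, -0.1, 0, 0, 0, 0.05],
    [0, 0, -0.13, 0, 0, 0, 0.05],
    [0, 0, -0.13, 0, 0, 0, 0.05],
    [0, 0, -0.06, 0, 0, 0, 0.05],
    [0, 0, 0, 0, 0, 0, 0.05],
  ],
)

```text
time: 8.75
eef_pos: [0.545, -0.2683, 0.3023]
orientation: [3.044, 0.764, 0.005]
wrist_force: [-0.1, -0.1, -1.2]
finger_gap: 0.185
```

Run:
```python
from h import *
s=observe();print(s['finger_gap'],s['wrist_force']); delta([.544,-.268,.3])
print(R.from_rotvec(s['orientation']).as_matrix().round(3))
crop("scene",100,80,110,120,5,"s8.png");crop("top",290,130,80,80,7,"t8.png")
```

```text
0.18526614982828535 [-0.1361935  -0.06906093 -1.22237276]
t 8.75 pos [ 0.545  -0.2683  0.3023] delta units [-0.003 -0.003  0.009] mm [-0.7 -0.8  2.2]
[[ 0.881  0.472  0.004]
 [ 0.472 -0.881 -0.003]
 [ 0.002  0.004 -1.   ]]
```

View pics/s8.png

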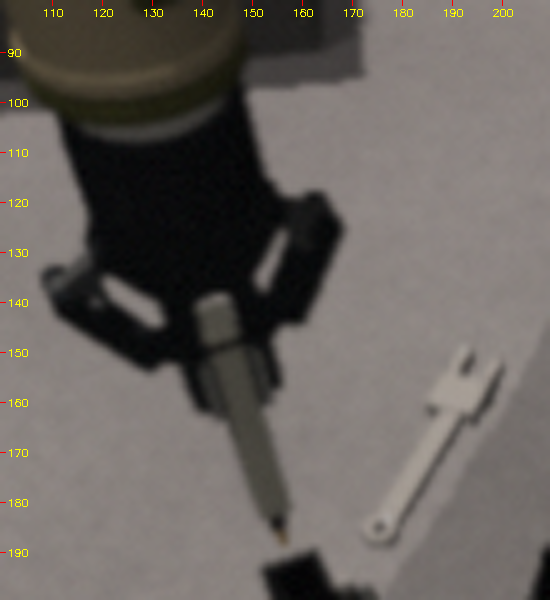

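View pics/t8.png

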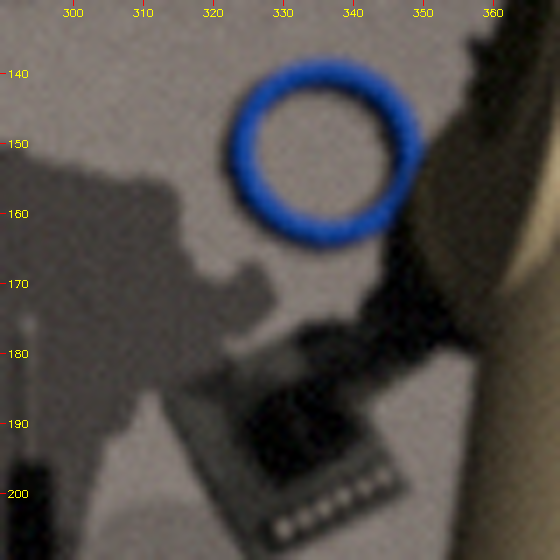

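Run:
```python
from h import *
s=observe();M=R.from_rotvec(s['orientation']).as_matrix()
for z in (.1805,.1765,.1465,.0220): print(z,proj("scene",s['eef_pos']+M@np.array([0,0,z])))
im=vision.camera("scene")
crop("scene",135,130,35,65,10,"s9.png",im,5)
```

```text
0.1805 [[157.34254293 188.86174973]]
0.1765 [[157.04505912 187.87151441]]
0.1465 [[154.74898795 180.23564281]]
0.022 [[143.80296309 144.0029673 ]]
```

View pics/s9.png

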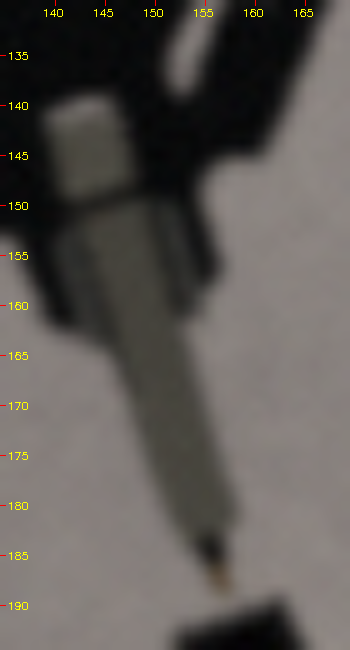

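Run:
```python
from h import *
sin=np.array([[283.66,221.04],[298.48,220.97],[312.82,220.95],[327.49,220.91]])
tin=np.array([[235.76,152.22],[224.78,152.18],[213.96,152.16],[202.92,152.08]])
tout=np.array([[236.01,173.32],[225.27,173.12],[214.47,173.4],[203.2,173.58]])
for z in(.1264,.1285):
    a=onz("scene",sin,z); b=onz("top",tin,z); zo=z-.069*np.sin(a_); c=onz("top",tout,zo); d=onz("scene",[[322.31,205.72]],zo)
    print(z,"\nscene in",a.round(4).tolist(),"\ntop in",b.round(4).tolist(),"\ntop out",c.round(4).tolist(),"\nscene out",d.round(4), "scene-derived out",(a[3]-.069*u).round(4))
```

```text
0.1264 
scene in [[0.6507, 0.0595, 0.1264], [0.6501, 0.0957, 0.1264], [0.6497, 0.1308, 0.1264], [0.6492, 0.1667, 0.1264]] 
top in [[0.6503, 0.0625, 0.1264], [0.6499, 0.0982, 0.1264], [0.6496, 0.1334, 0.1264], [0.6494, 0.1693, 0.1264]] 
top out [[0.5856, 0.0615, 0.1028], [0.5858, 0.0968, 0.1028], [0.5844, 0.1322, 0.1028], [0.5833, 0.1692, 0.1028]] 
scene out [[0.5837 0.1656 0.1028]] scene-derived out [0.5843 0.1667 0.1028]
0.1285 
scene in [[0.6522, 0.0593, 0.1285], [0.6516, 0.0954, 0.1285], [0.6512, 0.1304, 0.1285], [0.6507, 0.1662, 0.1285]] 
top in [[0.6496, 0.0624, 0.1285], [0.6493, 0.098, 0.1285], [0.6489, 0.1331, 0.1285], [0.6487, 0.169, 0.1285]] 
top out [[0.5851, 0.0614, 0.1049], [0.5853, 0.0966, 0.1049], [0.5839, 0.132, 0.1049], [0.5828, 0.1689, 0.1049]] 
scene out [[0.5854 0.1651 0.1049]] scene-derived out [0.5859 0.1662 0.1049]
```

Request:
move_arm(
  moves=[
    [0, 0, -0.04, 0, 0, 0.076, 0.05],
    [0, 0, -0.04, 0, 0, 0.076, 0.05],
    [0, 0, -0.04, 0, 0, 0.076, 0.05],
    [0, 0, -0.04, 0, 0, 0.076, 0.05],
    [-0.03, -0.13, 0, 0, 0, 0, 0.05],
    [-0.03, -0.13, 0, 0, 0, 0, 0.05],
    [-0.03, -0.13, 0, 0, 0.074, 0, 0.05],
    [0, -0.13, 0, 0, 0.074, 0, 0.05],
    [0, -0.13, 0, 0, 0.074, 0, 0.05],
    [0, 0, 0, 0, 0, 0, 0.05],
  ],
)

```text
time: 9.9
eef_pos: [0.5171, -0.1017, 0.3373]
orientation: [-3.092, -0.029, -0.544]
wrist_force: [-0.2, 0.7, -1.4]
finger_gap: 0.18
```

```bash
cat >> h.py <<'E'
ps=np.radians(.8); Yw=R.from_euler('z',ps)
u=Yw.apply(u); n=Yw.apply(n); O=np.array([.5856,.1657,.105])
E
python3 - <<'E'
from h import *
delta(O+.229*n)
M=R.from_rotvec(observe()['orientation']).as_matrix(); print(M.round(3))
T=np.c_[u,np.cross(-n,u),-n]; print("rot units",(R.from_matrix(M.T@T).as_rotvec()/(np.pi/2)).round(4))
E
```

```text
t 9.9 pos [ 0.5171 -0.1017  0.3373] delta units [-0.0413 -1.066   0.0566] mm [ -10.3 -266.5   14.2]
[[ 0.94   0.019  0.342]
 [ 0.018 -1.     0.005]
 [ 0.342  0.001 -0.94 ]]
rot units [-0.0004  0.0003  0.003 ]
```

Request:
move_arm(
  moves=[
    [-0.007, -0.178, 0, 0, 0, 0, 0.05],
    [-0.007, -0.178, 0, 0, 0, 0, 0.05],
    [-0.007, -0.178, 0, 0, 0, 0, 0.05],
    [-0.007, -0.178, 0, 0, 0, 0, 0.05],
    [-0.007, -0.178, 0, 0, 0, 0, 0.05],
    [-0.007, -0.178, 0.01, 0, 0, 0, 0.05],
    [0, 0, 0.04, 0, 0, 0, 0.05],
    [0, 0, 0, 0, 0, 0, 0.05],
  ],
)

```text
time: 10.7
eef_pos: [0.5091, 0.1611, 0.3222]
orientation: [-3.092, -0.025, -0.538]
wrist_force: [0.1, -0.3, -0.1]
finger_gap: 0.184
```

Run:
```python
from h import *
delta(O+.179*n)
s=observe();M=R.from_rotvec(s['orientation']).as_matrix(); tp=s['eef_pos']+M@np.array([0,0,.179]); print("tip pred",tp.round(4),proj("scene",tp),proj("top",tp),"force",s['wrist_force'].round(2)); print("body low",proj("scene",s['eef_pos']+M@np.array([0,0,.145])),"up",proj("scene",s['eef_pos']+M@np.array([0,0,.08])))
im=crop("scene",285,120,70,100,6,"s10.png");crop("top",180,130,70,60,10,"t10.png")
```

```text
t 10.7 pos [0.5091 0.1611 0.3222] delta units [-0.0086 -0.0138  0.205 ] mm [-2.1 -3.5 51.2]
tip pred [0.5696 0.1622 0.1537] [[323.37060323 188.93027522]] [[202.7797941  173.95758673]] force [ 0.08 -0.32 -0.12]
body low [[324.74395489 177.02984178]] up [[327.53914548 152.96505787]]
```

View pics/s10.png

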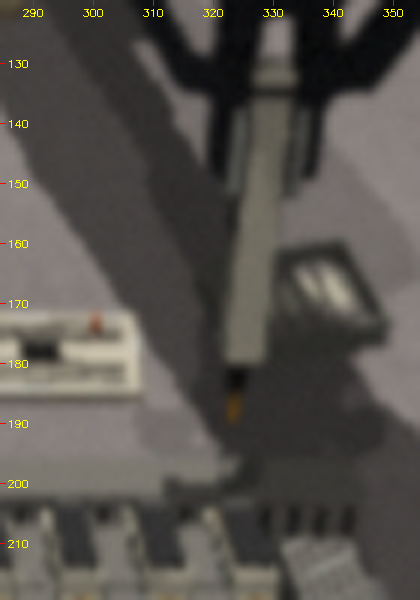

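View pics/t10.png

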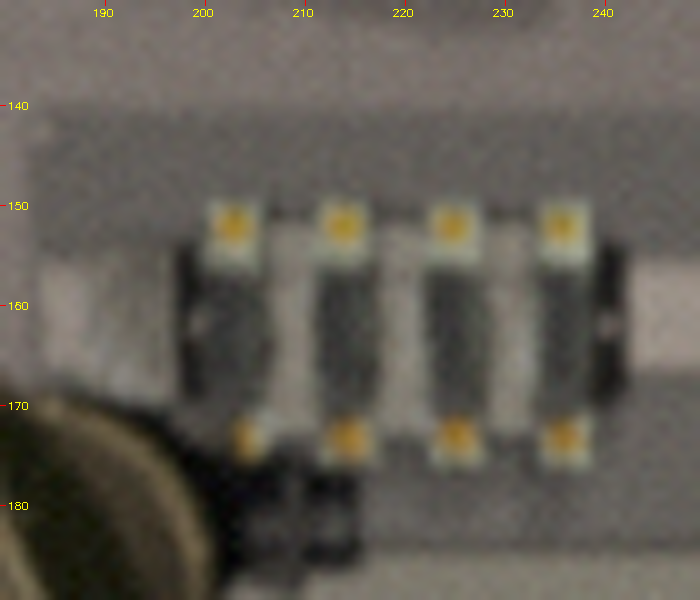

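Request:
move_arm(
  moves=[
    [-0.008, -0.014, 0.05, 0, 0, 0, 0.05],
    [0, 0, 0.05, 0, 0, 0, 0.05],
    [0, 0, 0.04, 0, 0, 0, 0.05],
    [0, 0, 0, 0, 0, 0, 0.05],
    [0, 0, 0, 0, 0, 0, 0.05],
  ],
)

```text
time: 11.3
eef_pos: [0.5199, 0.1637, 0.2908]
orientation: [-3.092, -0.021, -0.544]
wrist_force: [-0.3, 0.7, -1.3]
finger_gap: 0.18
```

```bash
cat > chk.py <<'E'
from h import *
delta(O+.179*n)
s=observe();M=R.from_rotvec(s['orientation']).as_matrix(); print("F along n",(s['wrist_force']@n).round(2),s['wrist_force'].round(2),"gap",s['finger_gap'].round(3))
T=np.c_[u,np.cross(-n,u),-n]; print("rot units",(R.from_matrix(M.T@T).as_rotvec()/(np.pi/2)).round(4)); tp=s['eef_pos']+M@np.array([0,0,.179]); print(tp.round(4),proj("scene",tp),proj("top",tp))
E
python3 - <<'E'
from chk import *
crop("scene",295,150,60,80,7,"s11.png");crop("top",180,140,70,50,10,"t11.png")
E
```

```text
t 11.3 pos [0.5199 0.1637 0.2908] delta units [-0.007  -0.0043  0.0722] mm [-1.7 -1.1 18. ]Traceback (most recent call last):
  File "<stdin>", line 1, in <module>
  File "chk.py", line 3, in <module>
    s=observe();M=R.from_rotvec(s['orientation']).as_matrix(); print("F along n",(s['wrist_force']@n).round(2),s['wrist_force'].round(2),"gap",s['finger_gap'].round(3))
                                                                                                                                               ^^^^^^^^^^^^^^^^^^^^^
AttributeError: 'float' object has no attribute 'round'
```

```bash
sed -i "s/s\['finger_gap'\].round(3)/s['finger_gap']/" chk.py
python3 - <<'E'
from chk import *
crop("scene",295,150,60,80,7,"s11.png");crop("top",180,140,70,50,10,"t11.png")
E
```

```text
t 11.3 pos [0.5199 0.1637 0.2908] delta units [-0.007  -0.0043  0.0722] mm [-1.7 -1.1 18. ]
F along n -1.15 [-0.3   0.68 -1.33] gap 0.17959273348973923
rot units [ 0.0001  0.0005 -0.0004]
[0.581  0.1645 0.1225] [[322.93670079 200.1515166 ]] [[203.69044543 172.84218529]]
```

View pics/s11.png

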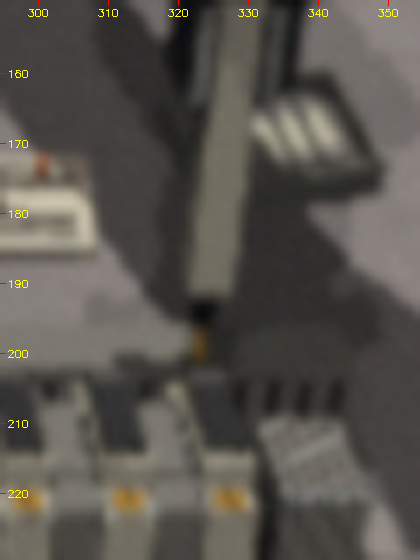

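View pics/t11.png

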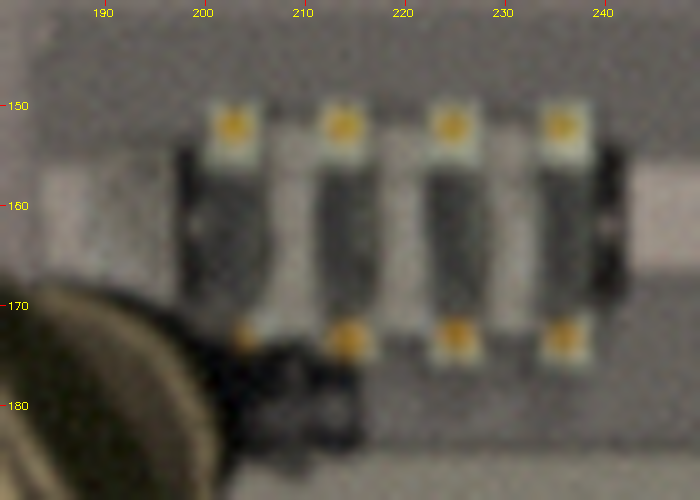

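Run:
```python
from h import *
for y in(-7,7): print(proj("scene",O+.009*u+.016*n+np.array([0,y/1000,0])), proj("scene",O+.057*u+.016*n+np.array([0,y/1000,0])))
print(proj("scene",O+.069*u))
im=vision.camera("scene"); 
for r in (206,208,211): print(r,im[r,316:336].mean(1).round(0))
```

```text
[[321.0737195  202.30380212]] [[324.54074569 212.56793469]]
[[326.54427603 202.35101691]] [[330.27347231 212.61854674]]
[[327.66407482 220.80059093]]
206 [ 49.  64.  84. 114. 114.  91.  59.  50.  51.  52.  50.  45.  34.  31.
  49.  56.  51.  34.  34.  49.]
208 [107. 109. 107.  99. 101.  99.  76.  55.  50.  52.  51.  49.  43.  36.
  51.  56.  50.  38.  49.  61.]
211 [111. 118. 117. 111.  95.  89.  97.  79.  55.  51.  51.  51.  51.  52.
  54.  69. 105. 118. 112. 106.]
```

Request:
move_arm(
  moves=[
    [-0.006, -0.004, 0.02, 0, 0, 0, 0.05],
    [0, 0, 0.016, 0, 0, 0, 0.05],
    [0, 0, 0.012, 0, 0, 0, 0.05],
    [0, 0, 0, 0, 0, 0, 0.05],
    [0, 0, 0, 0, 0, 0, 0.05],
  ],
)

```text
time: 11.95
eef_pos: [0.5224, 0.1657, 0.2787]
orientation: [-3.091, -0.023, -0.544]
wrist_force: [-0.1, -0.4, -1.0]
finger_gap: 0.183
```

```bash
python3 chk.py
```

```text
t 11.95 pos [0.5224 0.1657 0.2787] delta units [-0.      0.0036  0.0233] mm [-0.   0.9  5.8]
F along n -0.91 [-0.08 -0.41 -1.  ] gap 0.1828241936937596
rot units [-0.0003  0.0004  0.0006]
[0.5835 0.1667 0.1104] [[323.15490741 203.83801425]] [[203.63409768 172.9738989 ]]
```

Request:
move_arm(
  moves=[
    [0, 0, 0.01, 0, 0, 0, 0.05],
    [0, 0, 0.01, 0, 0, 0, 0.05],
    [0, 0, 0, 0, 0, 0, 0.05],
  ],
)

```text
time: 12.25
eef_pos: [0.5243, 0.1657, 0.2739]
orientation: [-3.091, -0.023, -0.545]
wrist_force: [-0.3, -0.0, 1.8]
finger_gap: 0.181
```

```bash
python3 chk.py
```

```text
t 12.25 pos [0.5243 0.1657 0.2739] delta units [-0.0005  0.0033  0.0029] mm [-0.1  0.8  0.7]
F along n 1.8 [-0.29 -0.04  1.81] gap 0.18094577760489575
rot units [-0.0002  0.0001  0.0005]
[0.5854 0.1666 0.1057] [[322.93801834 205.54384539]] [[203.89861275 172.74840714]]
```

Request:
move_arm(
  moves=[
    [0, 0, 0.006, 0, 0, 0, 0.05],
    [0, 0, 0, 0, 0, 0, 0.05],
  ],
)

```text
time: 12.45
eef_pos: [0.5247, 0.1657, 0.2727]
orientation: [-3.091, -0.023, -0.545]
wrist_force: [-0.5, 0.2, 1.6]
finger_gap: 0.18
```

```bash
python3 chk.py
```

```text
t 12.45 pos [0.5247 0.1657 0.2727] delta units [-0.0006  0.0034 -0.0025] mm [-0.2  0.9 -0.6]
F along n 1.65 [-0.46  0.16  1.59] gap 0.17978568782315407
rot units [-0.0002  0.0001  0.0005]
[0.5859 0.1666 0.1045] [[322.88992703 205.99240266]] [[203.96036756 172.6934501 ]]
```

Request:
move_arm(
  moves=[
    [0, 0, 0.006, 0, 0, 0, 0.05],
    [0, 0, 0, 0, 0, 0, 0.05],
  ],
)

```text
time: 12.65
eef_pos: [0.5252, 0.1657, 0.2712]
orientation: [-3.091, -0.023, -0.545]
wrist_force: [-0.9, -0.5, 0.8]
finger_gap: 0.181
```

```bash
python3 chk.py
```

```text
t 12.65 pos [0.5252 0.1657 0.2712] delta units [-0.0006  0.0034 -0.0085] mm [-0.1  0.8 -2.1]
F along n 1.03 [-0.85 -0.53  0.78] gap 0.18088533089867448
rot units [-0.0002  0.0001  0.0005]
[0.5864 0.1666 0.103 ] [[322.83058491 206.47834388]] [[204.03073482 172.65095086]]
```

```bash
cat > avg.py <<'E'
from h import *
F=[];Tq=[]
for i in range(16):
    im=vision.camera("scene"); s=observe(); F.append(s['wrist_force']); Tq.append(s['wrist_torque'])
F=np.array(F); print("t",s['time'],"mean F",F.mean(0).round(2),"along u,n",(F.mean(0)@u).round(2),(F.mean(0)@n).round(2),"std",(F@n).std().round(2),"tq",np.mean(Tq,0).round(3))
delta(O+.179*n)
crop("scene",295,150,60,80,7,"s_last.png",im)
E
python3 avg.py
```

```text
t 13.45 mean F [0.04 0.04 1.42] along u,n 0.52 1.32 std 0.45 tq [0.042 0.219 0.008]
t 13.45 pos [0.5252 0.1657 0.2713] delta units [-0.0003  0.0034 -0.0083] mm [-0.1  0.8 -2.1]
```

View pics/s_last.png

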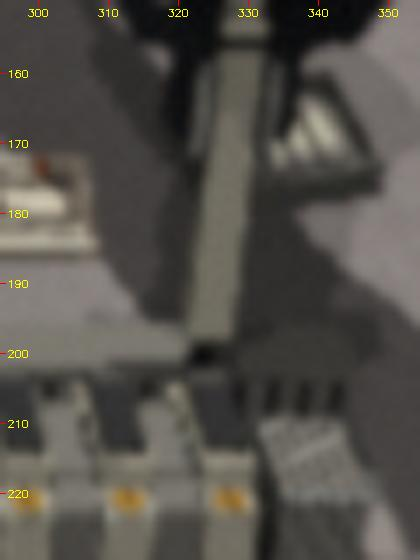

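Request:
move_arm(
  moves=[
    [0, 0, -0.02, 0, 0, 0, 0.05],
    [0, 0, -0.028, 0, 0, 0, 0.05],
    [0, 0, 0, 0, 0, 0, 0.05],
    [0, 0, 0, 0, 0, 0, 0.05],
  ],
  squeeze=80,
)

```text
time: 13.85
eef_pos: [0.521, 0.1655, 0.2828]
orientation: [-3.092, -0.022, -0.545]
wrist_force: [-0.3, 0.1, -1.4]
finger_gap: 0.179
```

```bash
python3 avg.py
```

```text
t 14.65 mean F [-0.14  0.12 -0.77] along u,n -0.39 -0.68 std 0.54 tq [-0.001  0.441 -0.003]
t 14.65 pos [0.521  0.1656 0.2825] delta units [-0.0002  0.0033  0.0396] mm [-0.   0.8  9.9]
```

```bash
cat > av2.py <<'E'
from h import *
F=[];Tq=[]
for i in range(6):
    vision.camera("scene"); s=observe(); F.append(s['wrist_force']); Tq.append(s['wrist_torque'])
F=np.array(F);Tq=np.array(Tq); print("Fu,y,n",(F.mean(0)@u).round(2),F.mean(0)[1].round(2),(F.mean(0)@n).round(2),"tqy",Tq[:,1].mean().round(3),"std",Tq[:,1].std().round(3))
d=delta(O+.179*n)
E
python3 av2.py
```

```text
Fu,y,n -0.34 0.15 -1.09 tqy 0.404 std 0.042
t 14.95 pos [0.521  0.1656 0.2825] delta units [-0.0001  0.0034  0.0396] mm [-0.   0.8  9.9]
```

Request:
move_arm(
  moves=[
    [0.008, 0, 0, 0, 0, 0, 0.05],
    [0.008, 0, 0, 0, 0, 0, 0.05],
    [0, 0, 0, 0, 0, 0, 0.05],
  ],
)

```text
time: 15.25
eef_pos: [0.5251, 0.1656, 0.284]
orientation: [-3.091, -0.023, -0.545]
wrist_force: [0.0, 0.1, -1.9]
finger_gap: 0.176
```

```bash
python3 av2.py
```

```text
Fu,y,n -0.23 0.04 -0.69 tqy 0.415 std 0.028
t 15.55 pos [0.5247 0.1657 0.2839] delta units [-0.016   0.0033  0.0396] mm [-4.   0.8  9.9]
```

Free at +4 mm up-slope; step on gently.

Request:
move_arm(
  moves=[
    [0.006, 0, 0, 0, 0, 0, 0.05],
    [0, 0, 0, 0, 0, 0, 0.05],
  ],
)

```text
time: 15.75
eef_pos: [0.5264, 0.1656, 0.2845]
orientation: [-3.091, -0.023, -0.545]
wrist_force: [-0.5, -0.2, -1.1]
finger_gap: 0.173
```

```bash
python3 av2.py
```

```text
Fu,y,n -0.11 0.2 -0.34 tqy 0.44 std 0.018
t 16.05 pos [0.5262 0.1657 0.2844] delta units [-0.0221  0.0034  0.0397] mm [-5.5  0.9  9.9]
```

Request:
move_arm(
  moves=[
    [0.004, 0, 0, 0, 0, 0, 0.05],
    [0, 0, 0, 0, 0, 0, 0.05],
  ],
)

```text
time: 16.25
eef_pos: [0.5269, 0.1657, 0.2845]
orientation: [-3.092, -0.023, -0.543]
wrist_force: [-1.4, 0.3, -0.9]
finger_gap: 0.173
```

```bash
python3 av2.py
```

```text
Fu,y,n -1.58 0.43 -0.71 tqy 0.955 std 0.044
t 16.55 pos [0.527  0.1657 0.2846] delta units [-0.0255  0.0033  0.0393] mm [-6.4  0.8  9.8]
```

Request:
move_arm(
  moves=[
    [-0.016, 0, 0, 0, 0, 0, 0.05],
    [-0.015, 0.002, 0, 0, 0, 0, 0.05],
    [0, 0, 0, 0, 0, 0, 0.05],
  ],
)

```text
time: 16.85
eef_pos: [0.5195, 0.1651, 0.282]
orientation: [-3.092, -0.023, -0.545]
wrist_force: [0.8, 0.5, -0.3]
finger_gap: 0.179
```

```bash
python3 av2.py
python3 - <<'E'
from chk import *
im=crop("scene",300,120,45,95,8,"s12.png",grid=5)
for z in(.145,.05): print(z,proj("scene",s['eef_pos']+M@np.array([0,0,z])))
E
```

```text
Fu,y,n -0.46 0.09 -0.85 tqy 0.431 std 0.021
t 17.15 pos [0.52   0.1651 0.2822] delta units [0.0042 0.0012 0.0398] mm [1.1 0.3 9.9]
t 17.15 pos [0.52   0.1651 0.2822] delta units [0.0042 0.0012 0.0398] mm [1.1 0.3 9.9]
F along n -0.74 [-0.37 -0.24 -0.92] gap 0.17829613365148783
rot units [-0.0002  0.0001  0.0004]
[0.5812 0.166  0.114 ] [[322.9964092  202.28462957]] [[203.64648049 173.40718091]]
0.145 [[324.32350466 190.8986084 ]]
0.05 [[328.33727055 156.74512585]]
```

View pics/s12.png

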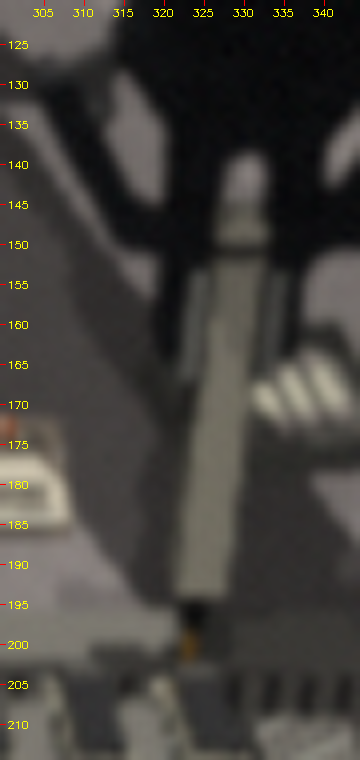

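Request:
move_arm(
  moves=[
    [0, 0, 0.014, 0, 0, 0, 0.05],
    [0, 0, 0.014, 0, 0, 0, 0.05],
    [0, 0, 0, 0, 0, 0, 0.05],
  ],
)

```text
time: 17.5
eef_pos: [0.5223, 0.165, 0.2749]
orientation: [-3.092, -0.023, -0.543]
wrist_force: [0.1, 0.6, 0.6]
finger_gap: 0.18
```

```bash
python3 avg.py
```

```text
t 18.3 mean F [-0.71 -0.29 -0.04] along u,n -0.68 0.2 std 0.5 tq [-0.088  0.571 -0.027]
t 18.3 pos [0.5223 0.1651 0.2755] delta units [0.0048 0.0013 0.0116] mm [1.2 0.3 2.9]
```

Request:
move_arm(
  moves=[
    [0, 0, 0.008, 0, 0, 0, 0.05],
    [0, 0, 0.01, 0, 0, 0, 0.05],
    [0, 0, 0, 0, 0, 0, 0.05],
  ],
)

```text
time: 18.6
eef_pos: [0.524, 0.1652, 0.2711]
orientation: [-3.091, -0.023, -0.545]
wrist_force: [-0.0, -0.3, 0.9]
finger_gap: 0.176
```

```bash
python3 avg.py
```

```text
t 19.4 mean F [-0.4   0.27  0.96] along u,n -0.05 1.03 std 0.48 tq [0.071 0.334 0.028]
t 19.4 pos [0.5238 0.1652 0.2713] delta units [ 0.0047  0.0015 -0.0063] mm [ 1.2  0.4 -1.6]
```

Run:
```python
from chk import *
crop("scene",260,170,95,75,8,"s13.png");crop("top",180,140,70,50,10,"t13.png")
```

```text
t 19.4 pos [0.5238 0.1652 0.2713] delta units [ 0.0047  0.0015 -0.0063] mm [ 1.2  0.4 -1.6]
F along n 0.65 [0.25 0.56 0.79] gap 0.1775399052328936
rot units [-0.0002  0.0001  0.0005]
[0.585  0.1661 0.1031] [[322.57827459 206.02393523]] [[204.1596941  173.07136171]]
```

View pics/s13.png

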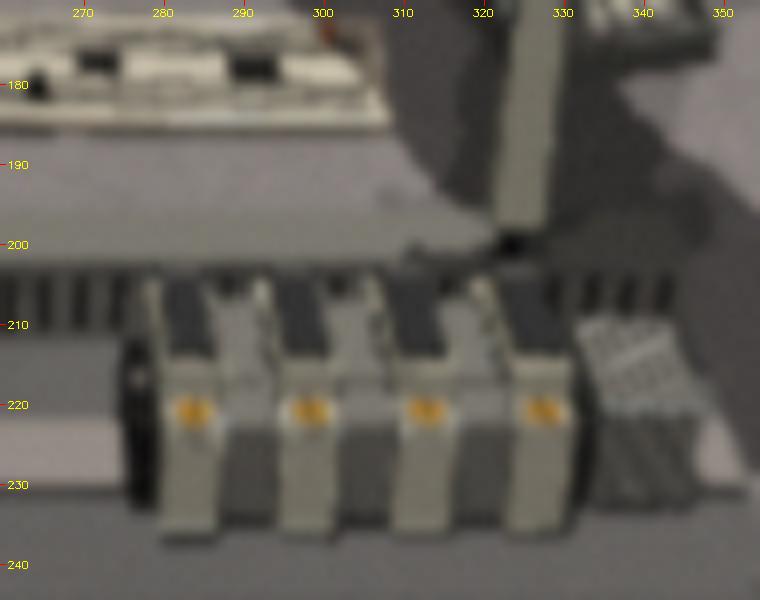

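View pics/t13.png

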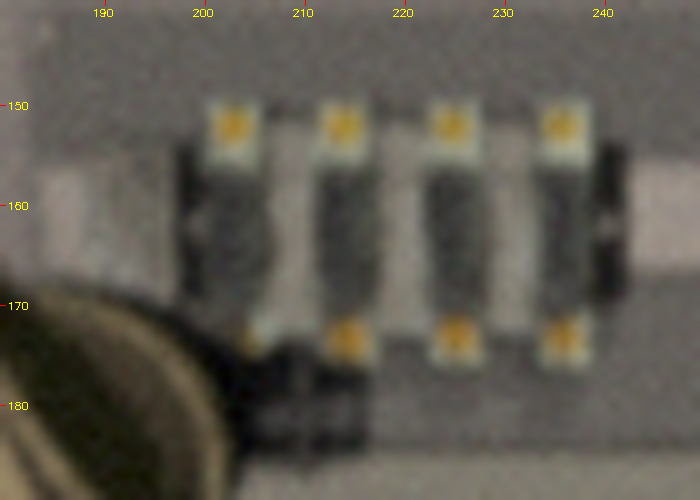

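```bash
python3 -c "
from rig import env; print(env.job_done())"
```

```text
the job is handed in; nothing more can be done
None
```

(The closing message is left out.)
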